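# Uncap the board inspection camera and open its iris ring to the stop

## Task

Get the board inspection camera ready: lift the red dust cap off its lens and put it in the plywood dish, then grip the slim blue iris ring lightly, turn it counter-clockwise (seen from above) until it is fully open, snug it against its stop with about 0.25 N m (never over 0.4 N m) for a moment, and let go. The gripper must not touch the grey rings above and below the blue one, and must not squeeze the blue ring hard; leave the other things on the bench alone.

Things in the scene. Friction and masses are not known exactly. Their poses are not given: they have to be found in the camera images.
- camera: Inspection camera fixed to the bench, lens axis vertical, looking up. Black housing 110 x 110 x 50 mm; origin at the centre of its underside on the bench, on the lens axis; z up. On it: an aluminium clamp collar (radius 34, top 60 mm over the bench), the dark barrel (72), the lower grey ring (72 to 90), the blue iris ring (90 to 102), the upper grey ring (102 to 118), the cap on top.
- barrel (a joint): Twist of the whole lens barrel (both grey rings and the blue ring's bearing) in its springy clamp, rad, counter-clockwise positive seen from above; 0 at rest. It gives 0.067 rad per N m of torque about the lens axis (15 N m/rad) and springs back when let go, so it shows the torque on the lens: 0.17 N m is 0.0113 rad, 0.4 N m is 0.0267 rad.
- lower_ring (a point): Centre of the top face of the fixed light grey ring below the blue one (geom barrel_c1), radius 28 mm, 18 mm tall, wider than the blue ring by 3 mm all round; this face is where the blue ring begins. Orange dot at its rim. Not to be touched.
- iris (a joint): Angle of the blue iris ring relative to the barrel, rad; grows counter-clockwise seen from above; 0 closed, 1.4 fully open at a hard stop. Starts between 0.1 and 0.7. The ring drags with about 0.09 N m and stays where it is left.
- iris_center (a point): Centre of the blue iris ring, on the lens axis, halfway up the ring. The ring is round, ribbed plastic, radius 25 mm, 12 mm tall (6 mm above and 6 mm below this point), directly between the two grey rings. Its bearing does not yield sideways; it takes up to 45 N of total contact force from the fingers (both fingers' forces added). Gripped by two fingertips with 11 N each it carries roughly 0.35 N m before it slips in the fingers.
- iris_mark (a point): White index mark on the top edge of the blue ring, 22 mm from the lens axis, turns with the ring.
- upper_ring (a point): Centre of the top face of the fixed grey front ring above the blue one (geom barrel_c2), radius 20 mm (5 mm less than the blue ring), 16 mm tall, with the lens in it. Not to be touched.
- cap: Loose red dust cap, about 30 g, sitting like a lid over the upper grey ring: skirt outer radius 23.5 mm, reaching 5 mm down around the ring with 1.5 mm play, top plate 4 mm thick, and a round knob on top (radius 9 mm, 16 mm tall, from 9 to 25 mm over the origin). Origin at the centre of the skirt's underside; z up. It lifts straight off.
- cap_knob (a point): On the cap's axis at the height to grip the knob, 18 mm over the cap's origin.
- dish: Square plywood dish fixed to the bench, 110 x 110 mm outside, 28 mm tall, walls and floor 5 mm; origin at the centre of its underside. It and the iron stand swap sides from run to run.
- iron_stand: Black soldering-iron stand fixed to the bench, 110 x 75 mm, about 70 mm tall, with a yellow sponge; bystander. Origin under its centre.
- spool: Loose red solder spool standing upright, radius 28, 36 mm tall; bystander. Origin under its centre.
- board: Loose copper circuit board lying flat, 70 x 100 x 6 mm; bystander. Origin under its centre.
- driver: Loose screwdriver with blue handle lying on the bench between robot and camera, 200 mm long, handle 26 mm thick; bystander. Origin under its middle, x towards the tip.
Mind the look-alikes: they are no part of the job. Leave any black look-alike of the cap alone. Leave any purple look-alike of the camera alone.

How it is judged:
By the outcome, as a careful person would: the job done as asked, in the order asked, and still so for the second after the job is handed in, with the robot touching nothing.
It also fails if it takes over 69 s, if anything falls off the work surface, if the arm or the gripper's body presses on something with over 40 N, if the wrist force passes 120 N, or if a joint passes its speed limit or range.

## Robot

A 7-joint arm with a two-finger parallel gripper is mounted at the origin on the work surface. World frame = base frame: x ahead of the robot, y to its left, z up, the work surface at z = 0. Lengths are in m, angles in rad, forces in N, time in s.
With the tool pointing down it reaches from about 0.4 to 0.875 m from the base axis. Payload 19.3 kg.
Tool frame: the origin (TCP) lies at the very end of the fingers, on their centre line; the grasp point (between the pads) lies bot.pinch_z behind it (bot.pinch_z is the distance from the TCP to the grasp point, in m); z points along the fingers, y is the line along which they close (so a half turn about z gives the same grasp; the last joint's range is limited). The gripper opens to 85 mm and grips with 20 to 120 N. Pads are 22 mm wide; open, the fingers measure 114 mm over their backs; the gripper's body (76 mm by 85 mm) begins 54 mm behind the grasp point. The pads swing forward as they close: fully open they stand 13 mm farther back than shut.
Start: joints at [-1.18, 0.521, -0.036, 1.599, 0.021, 1.021, -0.113], TCP at [0.278, 0.56, 0.231] pointing down, gripper open.
Joint ranges: [-2.91, 2.91], [-0.3, 2.13], [-1.5, 1.42], [0.17, 2.43], [-1.26, 4.41], [0.16, 1.93], [-2.52, 2.52]. Speed limits (rad/s): [1.89, 1.89, 2.39, 2.39, 3.01, 3.01, 3.01].

## Interface

Orientations are given as [roll, pitch, yaw] about the fixed x, y, z axes, in that order (R = Rz(yaw) Ry(pitch) Rx(roll)).
In Python, from workcell import bot, grab_frame, ticket gives the robot as it stands.
- The arm moves only by the tool arm_command, never from a script. Its argument "commands" is a list of rows, each a list of 3 entries, a list of its own where there are three numbers: the shift along the world's x, y, z in mm, then the turn about the world's z in rad, then the gripper command: -1 is fully open, 1 is shut, values between are in proportion. In form: [[[tx, ty, tz], roll, fingers], ...]. A call has 1 to 20 rows; each row shifts and turns the commanded pose from where the row before left it; what a row does not reach is not made up. A row lasts 1/10 s, in which the tool goes at most 50 mm and 8.59 degrees, less where a joint would pass 70% of its speed; a pose out of reach is approached as far as the arm can. A call with a gripper value outside its range is refused whole. The fingers move at their own pace and stop on an object; "newtons" is the grip in N (left out, the last holds). Time passes only in rows, so rows that do not move let the fingers close. It gives the time, the measured TCP pose, the force, the opening and the grip force at its end, in the units of the state.
- bot.observe(): the state, without advancing time (a new reading comes with each control period).
- grab_frame(name): name is "scene" or "top" or "wrist"; returns a dict with "image" (384x512x3 uint8, red, green, blue), "vertical_fov" (degrees; the focal length in pixels is half the picture's height over the tangent of half this angle, whatever the lens; pixels are square), "cx", "cy" (the principal point, pixels), "R" (3x3) and "t" (3): a world point X has camera coordinates R X + t. Camera axes: x right, y down, z forward; pixel columns grow to the right and rows downward; lengths in m; the calibration is good to about 2 mm. A picture is of the moment at which its call begins. There is no depth.
- ticket.job_done(): hands the job in; it is judged then, once.
The state is a dict: "clock": time; "qpos": joint angles; "qd": joint speeds; "joint_efforts": joint torques, N m; "position": TCP position; "tool_rot": TCP orientation; "force": force on the tool from outside, world axes, zero at the start; "moment": the same for the moment, N m; "grip_width": finger opening in m; "finger_force": force on a finger pad.
Only numpy, scipy, OpenCV 4.12 (cv2) and the standard library are available. Lean on these libraries where they do the work, as an engineer would, in place of code of your own. Each camera call takes 0.05 s, during which the arm holds its last target. There are 200 camera calls.

## Working session

There is one attempt and no reset: what is moved stays moved. The work goes in short steps, Python scripts to look and compute and a tool call to move; the robot and the scene stay as the last step left them, time stands still between calls to the robot, and variables do not carry over. Pictures are saved under pics/ and viewed, at most 10 in all, crops included, and the job is handed in when it is done.

Besides the shell and the picture viewer there is one more tool, called after "Request:" by a JSON object that holds its "fn" and its "kwargs". arm_command: Moves the arm, as the interface text tells. Its arguments: {"type":"object","properties":{"commands":{"type":"array"},"newtons":{"type":"number"}},"required":["commands"]}

```bash
mkdir -p pics && cat > h.py <<'E'
import numpy as np, cv2, pickle
from workcell import bot, grab_frame, ticket
def cam(name, save=None):
    f=grab_frame(name)
    if save: cv2.imwrite('pics/'+save,cv2.cvtColor(f['image'],cv2.COLOR_RGB2BGR)); pickle.dump(f,open('pics/'+save+'.pkl','wb'))
    return f
def load(s): return pickle.load(open('pics/'+s+'.pkl','rb'))
def foc(f): return f['image'].shape[0]/2/np.tan(np.radians(f['vertical_fov'])/2)
def ray(f,u,v):
    R=np.array(f['R']);t=np.array(f['t']);k=foc(f)
    return -R.T@t, R.T@np.array([(u-f['cx'])/k,(v-f['cy'])/k,1])
def at_z(f,u,v,z):
    o,d=ray(f,u,v); return o+d*(z-o[2])/d[2]
def proj(f,X):
    c=np.array(f['R'])@np.array(X)+np.array(f['t']); return foc(f)*c[:2]/c[2]+[f['cx'],f['cy']]
E
python3 - <<'E'
from h import *
a=cam('top','top1.png');b=cam('scene','scene1.png')
cv2.imwrite('pics/both1.png',cv2.cvtColor(np.hstack([a['image'],b['image']]),cv2.COLOR_RGB2BGR)[:, :])
for f in(a,b): print(f['vertical_fov'],f['cx'],f['cy'],-np.array(f['R']).T@f['t'])
s=bot.observe();print(bot.pinch_z,{k:np.round(v,3) for k,v in s.items()})
E
```

```text
43.08346138020425 262.4886471837248 195.22011604909864 [ 0.39472532 -0.01051779  1.15333541]
48.3591940897349 261.4698142003252 186.81715968326162 [ 1.02615822 -0.38373661  0.69347937]
0.0187 {'clock': np.float64(0.1), 'qpos': array([-1.18 ,  0.522, -0.036,  1.6  ,  0.021,  1.021, -0.113]), 'qd': array([ 0.002, -0.004,  0.   , -0.003,  0.001, -0.002,  0.   ]), 'joint_efforts': array([ 4.0000e-03, -9.2848e+01,  1.9850e+00, -3.7054e+01,  1.8000e-02,
        5.0000e-03, -0.0000e+00]), 'position': array([0.278, 0.56 , 0.231]), 'tool_rot': array([-3.141,  0.   ,  2.681]), 'force': array([0.417, 0.27 , 0.338]), 'moment': array([-0.047, -0.005,  0.046]), 'finger_force': np.float64(0.0), 'grip_width': np.float64(0.085)}
```

View pics/top1.png

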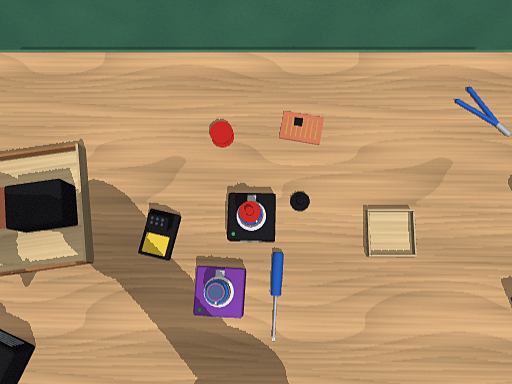

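View pics/scene1.png

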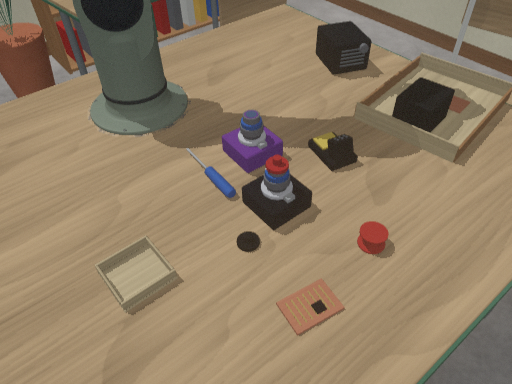

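The top view shows the black camera with the red cap at about (250,212), the dish at (390,231) on the right, the iron stand on the left at (160,233), and a black look-alike cap at (300,201). The purple look-alike camera is at (219,291) and the driver runs from (277,255) to (273,335). The scene view agrees, with the cap at (277,165) and the dish at (137,272).

```bash
cat >> h.py <<'E'
from scipy.optimize import least_squares
def redmask(im):
    h=cv2.cvtColor(im,cv2.COLOR_RGB2HSV); return (((h[...,0]<8)|(h[...,0]>172))&(h[...,1]>150)&(h[...,2]>70)).astype(np.uint8)
def blob(m,uv):
    n,l,s,c=cv2.connectedComponentsWithStats(m); 
    i=1+np.argmin(np.hypot(*(c[1:]-uv).T)+1e3*(s[1:,4]<30)); return c[i],s[i],l==i
def hullpts(f,discs,xy):
    a=np.linspace(0,2*np.pi,40); P=np.array([[xy[0]+r*np.cos(t),xy[1]+r*np.sin(t),z] for r,z in discs for t in a])
    return cv2.convexHull(np.array([proj(f,p) for p in P],np.float32)).reshape(-1,2)
def hullbox(f,discs,xy):
    h=hullpts(f,discs,xy); return np.r_[h.min(0),h.max(0)]
E
python3 - <<'E'
from h import *
discs=[(.0235,.113),(.0235,.122),(.009,.138)]
a=load('top1.png');b=load('scene1.png')
obs=[]
for f,uv in((a,(250,212)),(b,(277,165))):
    c,s,m=blob(redmask(f['image']),uv); print(c,s); obs.append(np.r_[s[0]-.5,s[1]-.5,s[0]+s[2]-.5,s[1]+s[3]-.5])
for sel in([0],[1],[0,1]):
    r=least_squares(lambda q:np.concatenate([hullbox((a,b)[i],discs,q)-obs[i] for i in sel]),[.45,0])
    print(sel,r.x,np.round(r.fun,1))
for uv in((367,208),(413,207),(415,256),(368,255)): print('dish',at_z(a,*uv,.028))
for uv in((229,193),(274,194),(273,241),(228,239)): print('house',at_z(a,*uv,.05))
print('tall: stand',at_z(a,160,233,.07),'driver',at_z(a,277,275,.013),'purple',at_z(a,219,291,.05))
E
```

```text
[249.29166667 211.05555556] [239 201  22  21 360]
[276.65373134 164.27164179] [266 155  23  19 335]
[0] [0.49242583 0.00989911] [15.7 23.5 15.9 24.8]
[1] [0.55213086 0.04634789] [1.7 0.8 2.2 2.1]
[0, 1] [0.54542796 0.04274639] [ 0.8 -1.2  0.8  0.  -1.8 -0.1 -1.4  1.1]
dish [ 0.5663849  -0.22432244  0.028     ]
dish [ 0.56958591 -0.33070104  0.028     ]
dish [ 0.45648132 -0.33046619  0.028     ]
dish [ 0.45764183 -0.22379729  0.028     ]
house [0.59553543 0.09622582 0.05      ]
house [ 0.59394535 -0.00773936  0.05      ]
house [ 0.48572518 -0.00629238  0.05      ]
house [0.4892747  0.09597383 0.05      ]
tall: stand [0.49955092 0.24724794 0.07      ] driver [ 0.41031175 -0.01602168  0.013     ] purple [0.37309787 0.11329493 0.05      ]
```

Request:
{"fn": "arm_command", "kwargs": {"commands": [[[22,-43,2],0,-1],[[22,-43,2],0,-1],[[22,-43,2],0,-1],[[22,-43,2],0,-1],[[22,-43,2],0,-1],[[22,-43,2],0,-1],[[22,-43,2],0,-1],[[22,-43,2],0,-1],[[22,-43,2],0,-1],[[22,-43,2],0,-1],[[22,-43,0],0,-1],[[22,-43,0],0,-1],[[0,0,0],0,-1],[[0,0,0],0,-1]], "newtons": 20}}

```text
clock: 1.5
position: [0.5419, 0.0427, 0.2509]
tool_rot: [-3.141, -0.001, 2.679]
force: [-0.4, 0.8, 0.6]
grip_width: 0.0853
finger_force: 0.0
```

```bash
python3 - <<'E'
from h import *
f=cam('wrist','w1.png')
s=bot.observe();print({k:np.round(s[k],3) for k in('clock','qpos','position','tool_rot','force','moment')})
print(-np.array(f['R']).T@f['t'],np.round(f['R'],2),f['vertical_fov'])
for p in((.543,.043,.138),(.543,.043,.05),(*s['position'],)): print(proj(f,p))
E
```

```text
{'clock': np.float64(1.55), 'qpos': array([-0.294,  0.373,  0.137,  1.799, -0.061,  0.974,  0.978]), 'position': array([0.542, 0.044, 0.251]), 'tool_rot': array([-3.141e+00, -1.000e-03,  2.681e+00]), 'force': array([0.169, 0.842, 0.317]), 'moment': array([ 0.011, -0.036, -0.028])}
[0.47998464 0.07372887 0.3939783 ] [[ 0.45  0.89  0.  ]
 [ 0.86 -0.43  0.27]
 [ 0.24 -0.12 -0.96]] 58.603508245611835
[256.22484814 192.71979702]
[256.01454312 170.00534114]
[257.47058138 254.56783907]
```

View pics/w1.png

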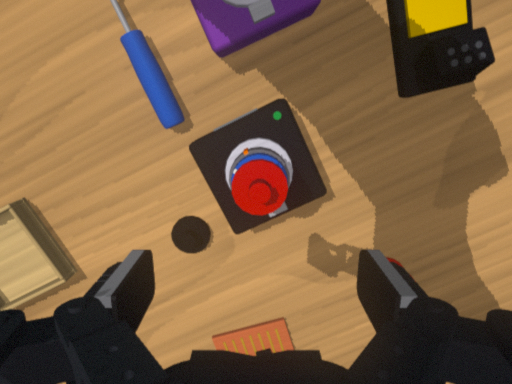

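The wrist view shows the red cap centred near (261,187) on the black housing, with the finger tips at (130,275) and (375,275). The black look-alike cap is to the left at (190,234).

```bash
python3 - <<'E'
from h import *
f=load('w1.png')
discs=[(.0235,.113),(.0235,.122),(.009,.138)]
c,s,m=blob(redmask(f['image']),(261,187)); print(c,s)
o=np.r_[s[0]-.5,s[1]-.5,s[0]+s[2]-.5,s[1]+s[3]-.5]
r=least_squares(lambda q:hullbox(f,discs,q)-o,[.543,.043],diff_step=1e-2);print(r.x,r.fun)
# blue ring pixels & mark & orange dot
im=f['image'];cv2.imwrite('pics/w1c.png',cv2.resize(cv2.cvtColor(im[90:240,180:340],cv2.COLOR_RGB2BGR),None,fx=4,fy=4,interpolation=cv2.INTER_CUBIC))
a=load('top1.png');c,s,m=blob(redmask(a['image']),(250,212));o=np.r_[s[0]-.5,s[1]-.5,s[0]+s[2]-.5,s[1]+s[3]-.5]
r=least_squares(lambda q:hullbox(a,discs,q)-o,[.543,.043],diff_step=1e-2);print('top',r.x,r.fun)
E
```

```text
[259.12690152 187.52401922] [ 231  160   58   56 2498]
[0.54534464 0.04486921] [ 0.4079895  -0.58795166 -0.40835571  0.6048584 ]
top [0.54415359 0.04443524] [-0.00358582 -0.59710693  0.00314331  0.59208679]
```

View pics/w1c.png

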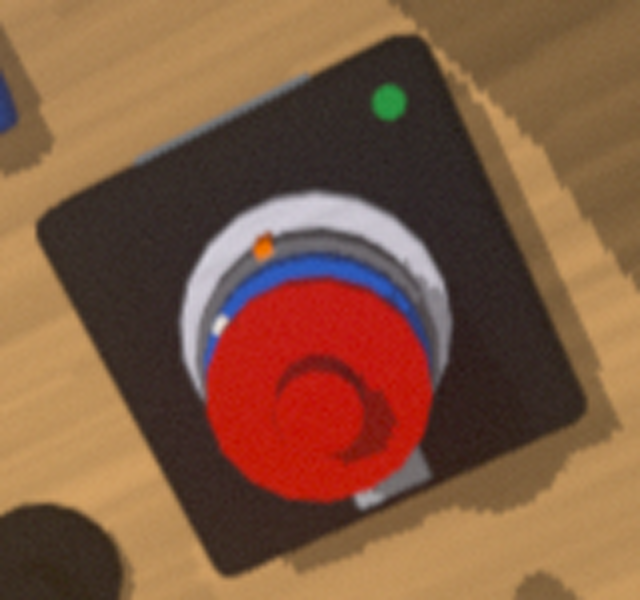

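Request:
{"fn": "arm_command", "kwargs": {"commands": [[[2.7,0.6,-40],0,-1],[[0,0,-40],0,-1],[[0,0,-30],0,-1],[[0,0,-15],0,0],[[0,0,0],0,0.3],[[0,0,0],0,0.3],[[0,0,0],0,0.3]], "newtons": 20}}

```text
clock: 2.25
position: [0.5451, 0.045, 0.1275]
tool_rot: [3.141, 0.001, 2.681]
force: [0.2, -0.5, 0.4]
grip_width: 0.0306
finger_force: 0.0
```

```bash
python3 - <<'E'
from h import *
f=cam('wrist','w2.png')
s=bot.observe();print({k:np.round(s[k],3) for k in('clock','position','tool_rot','force','moment','grip_width')})
E
```

```text
{'clock': np.float64(2.3), 'position': array([0.545, 0.045, 0.127]), 'tool_rot': array([3.140e+00, 1.000e-03, 2.681e+00]), 'force': array([ 0.533, -0.476, -0.146]), 'moment': array([-0.001,  0.045,  0.072]), 'grip_width': np.float64(0.03)}
```

View pics/w2.png

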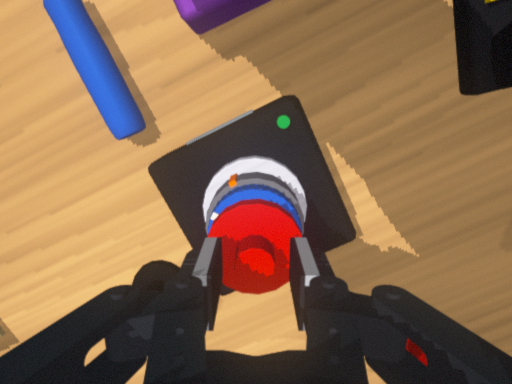

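The fingers straddle the knob at (257,262) symmetrically and clear the plate. I'll grip the knob and lift the cap.

Request:
{"fn": "arm_command", "kwargs": {"commands": [[[0,0,0],0,1],[[0,0,0],0,1],[[0,0,0],0,1],[[0,0,0],0,1],[[0,0,3],0,1],[[0,0,7],0,1],[[0,0,15],0,1],[[0,0,25],0,1],[[0,0,10],0,1]], "newtons": 20}}

```text
clock: 3.2
position: [0.5454, 0.0444, 0.1886]
tool_rot: [3.14, 0.002, 2.681]
force: [-0.2, 0.6, -0.2]
grip_width: 0.0166
finger_force: 19.6
```

Request:
{"fn": "arm_command", "kwargs": {"commands": [[[-4,-20,0],0,1],[[-4,-40,0],0,1],[[-4,-40,0],0,1],[[-4,-40,0],0,1],[[-4,-40,0],0,1],[[-4,-40,0],0,1],[[-4,-40,0],0,1],[[-4,-40,0],0,1],[[-1,-21,-10],0,1],[[0,0,-40],0,1],[[0,0,-40],0,1],[[0,0,-25],0,1],[[0,0,0],0,1]]}}

```text
clock: 4.5
position: [0.5099, -0.2758, 0.0684]
tool_rot: [-3.141, -0.005, 2.681]
force: [0.2, 1.0, 0.1]
grip_width: 0.0167
finger_force: 19.6
```

```bash
python3 - <<'E'
from h import *
f=cam('top','t3.png');g=cam('wrist','w3.png')
s=bot.observe();print({k:np.round(s[k],3) for k in('clock','position','tool_rot','force','moment','grip_width','finger_force')})
cv2.imwrite('pics/m3.png',cv2.cvtColor(np.hstack([cv2.resize(f['image'][150:290,300:460],(400,350)),cv2.resize(g['image'],(400,300))[:,:] if 0 else cv2.copyMakeBorder(cv2.resize(g['image'],(400,300)),0,50,0,0,0)]),cv2.COLOR_RGB2BGR))
E
```

```text
{'clock': np.float64(4.6), 'position': array([ 0.512, -0.277,  0.072]), 'tool_rot': array([-3.141, -0.   ,  2.681]), 'force': array([ 1.273, -0.185,  0.392]), 'moment': array([-0.045, -0.027, -0.017]), 'grip_width': np.float64(0.017), 'finger_force': np.float64(19.627)}
```

View pics/m3.png

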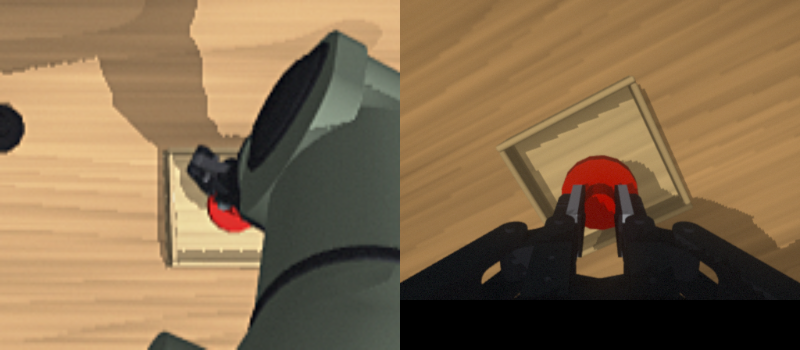

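The cap is held over the middle of the dish in both views. I'll lower it and let go.

Request:
{"fn": "arm_command", "kwargs": {"commands": [[[0,0,-25],0,1],[[0,0,-17],0,1],[[0,0,-7],0,1],[[0,0,0],0,1],[[0,0,0],0,0.1],[[0,0,0],0,0.1],[[0,0,0],0,0.1],[[0,0,10],0,0.1],[[0,0,40],0,0.1],[[0,0,50],0,0.1],[[0,0,50],0,0.1]]}}

```text
clock: 5.7
position: [0.5111, -0.2765, 0.1748]
tool_rot: [-3.142, -0.0, 2.681]
force: [0.6, -0.5, -0.2]
grip_width: 0.0383
finger_force: 0.0
```

```bash
python3 - <<'E'
from h import *
f=load('w1.png');C=np.array([.5447,.0446])
for n,uv,z in(('mark',(235,171),.102),('dot',(245.5,152),.090)):
    p=at_z(f,*uv,z); d=p[:2]-C; print(n,p,np.hypot(*d),np.arctan2(d[1],d[0]))
g=cam('wrist','w4.png');m=redmask(g['image']);c,s,_=blob(m,(256,260));print(c,s,at_z(g,*c,.012))
s=bot.observe();print({k:np.round(s[k],3) for k in('clock','qpos','position','tool_rot','force','moment','grip_width')})
E
```

```text
mark [0.52609643 0.03090934 0.102     ] 0.02309820298667585 -2.5071664150396678
dot [0.51686502 0.04548224 0.09      ] 0.02784895645806206 3.1099080592336135
[255.6817055  178.14179474] [ 231  153   51   51 2017] [ 0.51196554 -0.27647758  0.012     ]
{'clock': np.float64(5.75), 'qpos': array([ 0.273,  0.515,  0.171,  1.774, -0.112,  0.853,  1.605]), 'position': array([ 0.514, -0.278,  0.183]), 'tool_rot': array([3.141, 0.009, 2.68 ]), 'force': array([ 4.953, -1.982, 11.51 ]), 'moment': array([-0.161, -0.271, -0.02 ]), 'grip_width': np.float64(0.039)}
```

Request:
{"fn": "arm_command", "kwargs": {"commands": [[[4,20,0],-0.12,-0.41],[[4,40,0],-0.12,-0.41],[[4,40,0],-0.12,-0.41],[[4,40,0],-0.12,-0.41],[[4,40,0],-0.12,-0.41],[[4,40,0],0,-0.41],[[4,40,0],0,-0.41],[[4,40,0],0,-0.41],[[1,21,0],0,-0.41],[[0,0,0],0,-0.41],[[0,0,-30],0,-0.41],[[0,0,-30],0,-0.41],[[0,0,-12],0,-0.41],[[0,0,0],0,-0.41],[[0,0,0],0,-0.41],[[0,0,0],0,-0.41]]}}

```text
clock: 7.35
position: [0.5454, 0.0442, 0.1016]
tool_rot: [3.14, 0.001, 2.08]
force: [-0.1, 0.0, -0.3]
grip_width: 0.0598
finger_force: 0.0
```

```bash
python3 - <<'E'
from h import *
g=cam('wrist','w5.png');f=cam('scene','s5.png')
s=bot.observe();print({k:np.round(s[k],4) for k in('clock','qpos','position','tool_rot','force','moment','grip_width')})
cv2.imwrite('pics/m5.png',cv2.cvtColor(np.hstack([cv2.resize(g['image'][120:300,150:370],(440,360),interpolation=2),cv2.resize(f['image'][110:230,217:337],(360,360),interpolation=2)]),cv2.COLOR_RGB2BGR))
p=s['position'];y=s['tool_rot'][2];C=np.array([.5447,.0446])
t=np.array([np.cos(y+np.pi/2),np.sin(y+np.pi/2)]);n=np.array([np.cos(y),np.sin(y)])
for z in(.100,.104,.108):
  for sg in(-1,1):
    for k in(-1,1): q=p[:2]+sg*t*s['grip_width']/2+k*n*.011; print(z,sg,k,((proj(g,[*q,z])-[150,120])*2).round(0),((proj(f,[*q,z])-[217,110])*3+[440,0]).round(0))
print(((proj(g,[*C,.118])-[150,120])*2))
E
```

```text
{'clock': np.float64(7.45), 'qpos': array([-0.3809,  0.5966,  0.2656,  1.9257, -0.2468,  0.6489,  0.5482]), 'position': array([0.5452, 0.0444, 0.1014]), 'tool_rot': array([3.1401e+00, 4.0000e-04, 2.0807e+00]), 'force': array([ 0.3628, -0.4884,  0.6522]), 'moment': array([-0.0093,  0.0333,  0.023 ]), 'grip_width': np.float64(0.0603)}
0.1 -1 -1 [340. 311.] [653. 204.]
0.1 -1 1 [345. 223.] [664. 183.]
0.1 1 -1 [ 84. 311.] [569. 183.]
0.1 1 1 [ 79. 224.] [581. 163.]
0.104 -1 -1 [343. 319.] [653. 200.]
0.104 -1 1 [348. 230.] [664. 179.]
0.104 1 -1 [ 80. 320.] [569. 178.]
0.104 1 1 [ 75. 230.] [581. 158.]
0.108 -1 -1 [346. 328.] [654. 195.]
0.108 -1 1 [352. 237.] [664. 175.]
0.108 1 -1 [ 77. 329.] [569. 174.]
0.108 1 1 [ 72. 238.] [581. 154.]
[210.39294632 304.57542774]
```

View pics/m5.png

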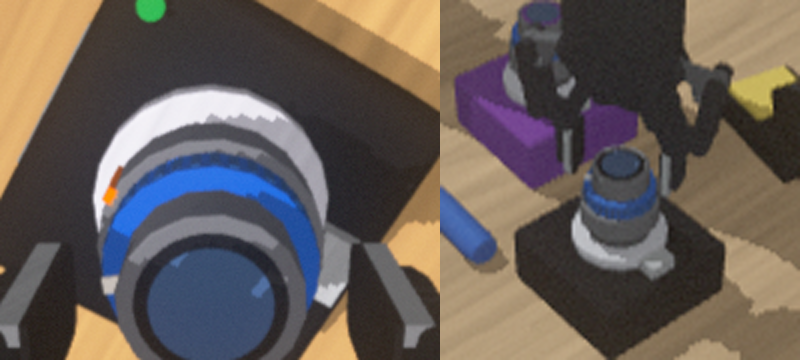

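Seen from both cameras, the fingertips sit on either side of the lens, at (60,243) and (350,243) in the left crop, with the lens centre at (214,303). Their height is about 0.104–0.109 m, so they swing back about 5 mm at this opening. I'll go down to the blue ring and close slowly, using the force reading to centre.

Request:
{"fn": "arm_command", "kwargs": {"commands": [[[0,0,-5],0,-0.41],[[0,0,-5],0,-0.41],[[0,0,0],0,-0.35],[[0,0,0],0,-0.3],[[0,0,0],0,-0.25],[[0,0,0],0,-0.25],[[0,0,0],0,-0.25]], "newtons": 20}}

```text
clock: 8.15
position: [0.5447, 0.0444, 0.0904]
tool_rot: [3.141, 0.0, 2.081]
force: [-0.3, -0.7, -0.1]
grip_width: 0.0534
finger_force: 0.0
```

```bash
cat >> h.py <<'E'
def st():
    s=bot.observe(); y=s['tool_rot'][2]; c,n=np.cos(y),np.sin(y); F=s['force']
    print('t',round(float(s['clock']),2),'p',np.round(s['position'],4),'yaw',round(float(y),4),'F',np.round(F,2),'Ftool_x,y(world dir cos)',np.round([F[0]*c+F[1]*n,-F[0]*n+F[1]*c],2),'M',np.round(s['moment'],3),'w',round(float(s['grip_width']),4),'ff',round(float(s['finger_force']),1))
E
python3 - <<'E'
from h import *
g=cam('wrist','w6.png');st()
im=cv2.cvtColor(g['image'],cv2.COLOR_RGB2BGR)
cv2.imwrite('pics/m6.png',cv2.resize(im[170:330,150:370],(792,576),interpolation=2))
E
```

```text
t 8.2 p [0.5447 0.0444 0.0904] yaw 2.0808 F [ 0.77  0.55 -0.33] Ftool_x,y(world dir cos) [ 0.1  -0.94] M [-0.037 -0.007  0.046] w 0.0534 ff 0.0
```

View pics/m6.png

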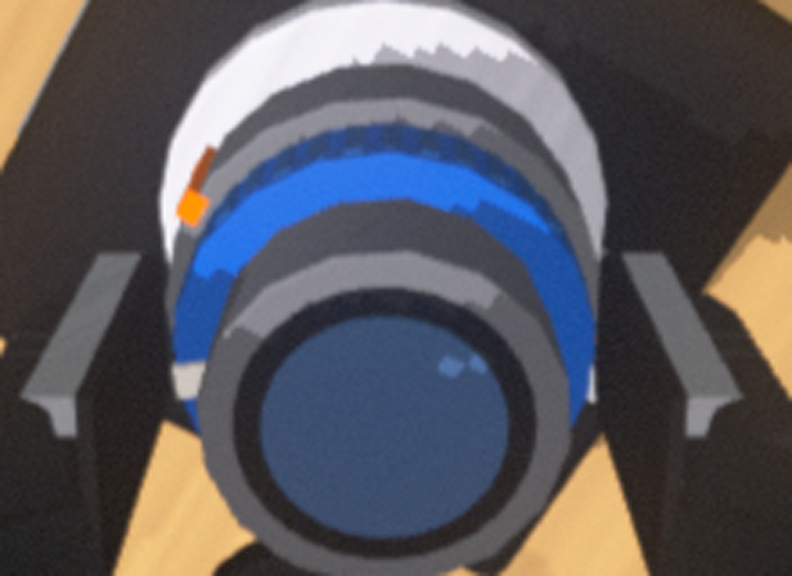

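The view shows the pads evenly either side of the blue ring: pad mid-line about x=383, ring and lens centre about x=386. I'll close gently.

Request:
{"fn": "arm_command", "kwargs": {"commands": [[[0,0,0],0,-0.2],[[0,0,0],0,-0.18],[[0,0,0],0,-0.17],[[0,0,0],0,-0.16],[[0,0,0],0,-0.15],[[0,0,0],0,-0.15]], "newtons": 20}}

```text
clock: 8.8
position: [0.545, 0.0446, 0.0905]
tool_rot: [3.141, 0.0, 2.081]
force: [2.4, 2.5, 5.7]
grip_width: 0.0495
finger_force: 10.7
```

```bash
python3 -c "
from h import *
st()"
```

```text
t 8.8 p [0.545  0.0446 0.0905] yaw 2.0809 F [2.45 2.5  5.73] Ftool_x,y(world dir cos) [ 0.99 -3.36] M [ 0.448 -0.503  0.036] w 0.0495 ff 10.7
```

Request:
{"fn": "arm_command", "kwargs": {"commands": [[[0,0,0],0.03,-0.15],[[0,0,0],0.05,-0.15],[[0,0,0],0.06,-0.15],[[0,0,0],0.06,-0.15],[[0,0,0],0.06,-0.15],[[0,0,0],0.06,-0.15],[[0,0,0],0.06,-0.15],[[0,0,0],0.06,-0.15],[[0,0,0],0.05,-0.15],[[0,0,0],0.03,-0.15],[[0,0,0],0,-0.15]]}}

```text
clock: 9.9
position: [0.5449, 0.0445, 0.0905]
tool_rot: [3.141, 0.0, 2.602]
force: [2.7, 2.6, 4.6]
grip_width: 0.0491
finger_force: 10.7
```

```bash
python3 - <<'E'
from h import *
st();g=cam('wrist','w7.png');f=load('w1.png');C=np.array([.5447,.0446])
h=cv2.cvtColor(g['image'],cv2.COLOR_RGB2HSV);m=((h[...,0]>4)&(h[...,0]<17)&(h[...,1]>215)&(h[...,2]>160)).astype(np.uint8)
n,l,s,c=cv2.connectedComponentsWithStats(m[100:330,150:370]);print(s[1:6],c[1:6]+[150,100])
cv2.imwrite('pics/m7.png',cv2.resize(cv2.cvtColor(g['image'],cv2.COLOR_RGB2BGR)[170:330,150:370],(792,576),interpolation=2))
E
```

```text
t 9.9 p [0.5449 0.0445 0.0905] yaw 2.6022 F [2.73 2.58 4.6 ] Ftool_x,y(world dir cos) [-1.02 -3.61] M [ 0.532 -0.448 -0.056] w 0.0491 ff 10.7
[[ 69 102   6   4   8]
 [ 76 102   1   1   1]
 [ 71 108   1   1   1]] [[221.75  203.375]
 [226.    202.   ]
 [221.    208.   ]]
```

View pics/m7.png

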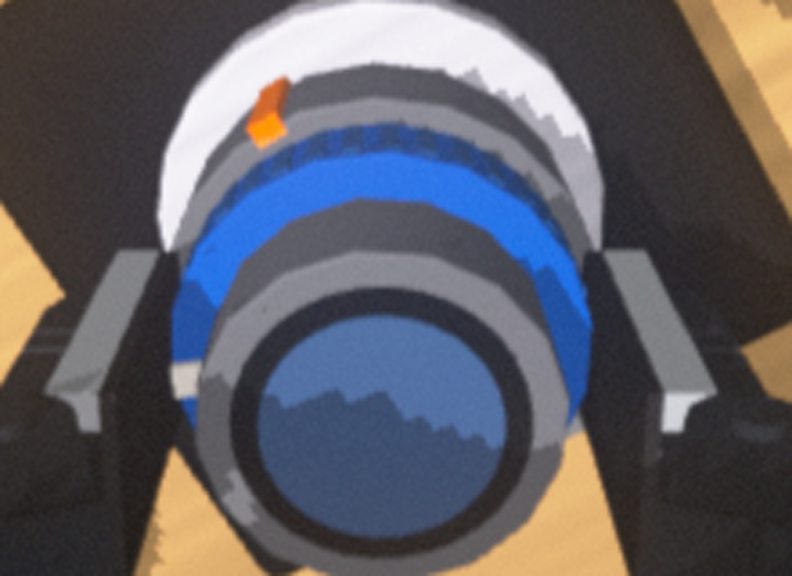

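The white mark is still at (187,380) and the orange dot has moved to (268,128), so the ring turns with the gripper. The moment shows about 0.09 N m of drag. About 0.2 rad remains.

Request:
{"fn": "arm_command", "kwargs": {"commands": [[[0,0,0],0.03,-0.15],[[0,0,0],0.05,-0.15],[[0,0,0],0.04,-0.15],[[0,0,0],0.02,-0.15],[[0,0,0],0.01,-0.15],[[0,0,0],0,-0.15]]}}

```text
clock: 10.55
position: [0.5449, 0.0445, 0.0905]
tool_rot: [3.141, 0.0, 2.751]
force: [2.6, 2.8, 5.0]
grip_width: 0.0495
finger_force: 10.7
```

```bash
python3 -c "
from h import *
st()"
```

```text
t 10.55 p [0.5449 0.0445 0.0905] yaw 2.7515 F [2.57 2.81 5.04] Ftool_x,y(world dir cos) [-1.31 -3.57] M [ 0.48  -0.438 -0.041] w 0.0495 ff 10.7
```

Request:
{"fn": "arm_command", "kwargs": {"commands": [[[0,0,0],0.01,-0.15],[[0,0,0],0.01,-0.15],[[0,0,0],0.01,-0.15],[[0,0,0],0.01,-0.15],[[0,0,0],0,-0.15]]}}

```text
clock: 11.05
position: [0.5449, 0.0445, 0.0905]
tool_rot: [3.141, 0.001, 2.791]
force: [2.5, 2.5, 5.6]
grip_width: 0.0489
finger_force: 10.7
```

```bash
cat >> h.py <<'E'
def avg(n=8):
    A=[]
    for i in range(n):
        grab_frame('top'); s=bot.observe(); A.append(np.r_[s['moment'],s['force'],s['tool_rot'][2],s['finger_force'],s['clock']])
    A=np.array(A); print('M,F,yaw,ff mean',A.mean(0)[:8].round(4),'Mz sd',A[:,2].std().round(3),'t',A[-1,8])
E
python3 -c "
from h import *
avg()"
```

```text
M,F,yaw,ff mean [ 0.4425 -0.4202 -0.0928  1.6585  1.8309  5.6949  2.7911 10.7287] Mz sd 0.032 t 11.45
```

Request:
{"fn": "arm_command", "kwargs": {"commands": [[[0,0,0],0.01,-0.15],[[0,0,0],0.005,-0.15],[[0,0,0],0,-0.15]]}}

```text
clock: 11.75
position: [0.5449, 0.0445, 0.0905]
tool_rot: [3.141, 0.001, 2.806]
force: [1.8, 1.5, 5.4]
grip_width: 0.0494
finger_force: 10.7
```

```bash
python3 -c "
from h import *
avg()"
```

```text
M,F,yaw,ff mean [ 0.4515 -0.4519 -0.0776  1.8638  1.9711  5.6279  2.8061 10.7296] Mz sd 0.029 t 12.15
```

Request:
{"fn": "arm_command", "kwargs": {"commands": [[[0,0,0],0.005,-0.15],[[0,0,0],0.005,-0.15],[[0,0,0],0,-0.15]]}}

```text
clock: 12.45
position: [0.5449, 0.0445, 0.0905]
tool_rot: [3.141, 0.001, 2.816]
force: [2.4, 2.2, 6.1]
grip_width: 0.0495
finger_force: 10.7
```

```bash
python3 -c "
from h import *
avg(6)"
```

```text
M,F,yaw,ff mean [ 0.4205 -0.4164 -0.0821  1.8158  2.0227  5.4667  2.8161 10.729 ] Mz sd 0.024 t 12.75
```

Request:
{"fn": "arm_command", "kwargs": {"commands": [[[0,0,0],0.006,-0.15],[[0,0,0],0.006,-0.15],[[0,0,0],0,-0.15]]}}

```text
clock: 13.05
position: [0.5449, 0.0445, 0.0905]
tool_rot: [3.141, 0.001, 2.828]
force: [1.1, 2.1, 5.5]
grip_width: 0.0492
finger_force: 10.7
```

```bash
python3 -c "
from h import *
avg(5)"
```

```text
M,F,yaw,ff mean [ 0.426  -0.4206 -0.0531  2.0964  1.2171  5.645   2.8281 10.7279] Mz sd 0.028 t 13.3
```

Request:
{"fn": "arm_command", "kwargs": {"commands": [[[0,0,0],0.006,-0.15],[[0,0,0],0.006,-0.15],[[0,0,0],0,-0.15]]}}

```text
clock: 13.6
position: [0.5449, 0.0445, 0.0905]
tool_rot: [3.141, 0.001, 2.84]
force: [1.4, 1.4, 6.6]
grip_width: 0.0495
finger_force: 10.7
```

```bash
python3 -c "
from h import *
avg(6)"
```

```text
M,F,yaw,ff mean [ 0.4477 -0.4544 -0.1799  2.0088  2.0637  6.0062  2.84   10.7307] Mz sd 0.038 t 13.9
```

The moment has risen to 0.18 N m, so the ring is on its stop. I'll add a little more.

Request:
{"fn": "arm_command", "kwargs": {"commands": [[[0,0,0],0.004,-0.15],[[0,0,0],0,-0.15]]}}

```text
clock: 14.1
position: [0.5449, 0.0445, 0.0905]
tool_rot: [3.141, 0.001, 2.844]
force: [1.6, 2.7, 5.1]
grip_width: 0.0494
finger_force: 10.7
```

```bash
python3 -c "
from h import *
avg(10)"
```

```text
M,F,yaw,ff mean [ 0.4673 -0.4489 -0.2057  1.7803  1.7722  5.2847  2.8439 10.7311] Mz sd 0.024 t 14.6
```

Request:
{"fn": "arm_command", "kwargs": {"commands": [[[0,0,0],0.003,-0.15],[[0,0,0],0,-0.15]]}}

```text
clock: 14.8
position: [0.5449, 0.0445, 0.0905]
tool_rot: [3.141, 0.001, 2.847]
force: [2.0, 0.7, 5.1]
grip_width: 0.0494
finger_force: 10.7
```

```bash
python3 -c "
from h import *
avg(12)"
```

```text
M,F,yaw,ff mean [ 0.4464 -0.4283 -0.254   1.9559  1.7475  5.6234  2.8469 10.7312] Mz sd 0.028 t 15.4
```

The ring is snugged at 0.25 N m and held for 0.6 s. I'll release and retreat.

Request:
{"fn": "arm_command", "kwargs": {"commands": [[[0,0,0],0,-0.25],[[0,0,0],0,-0.41],[[0,0,0],0,-0.41],[[0,0,0],0,-0.41],[[0,0,15],0,-0.41],[[0,0,40],0,-0.41],[[0,0,50],0,-0.41],[[0,0,50],0,-0.41],[[0,0,0],0,-0.41],[[0,0,0],0,-0.41],[[0,0,0],0,-0.41]]}}

```text
clock: 16.5
position: [0.5441, 0.0443, 0.2444]
tool_rot: [-3.141, -0.001, 2.847]
force: [-0.2, -0.3, -1.0]
grip_width: 0.0604
finger_force: 0.0
```

```bash
python3 - <<'E'
from h import *
avg(3);st()
g=cam('wrist','w9.png');f=cam('scene','s9.png')
cv2.imwrite('pics/m9.png',cv2.cvtColor(np.hstack([g['image'][60:360,90:490],cv2.resize(f['image'],(400,300))]),cv2.COLOR_RGB2BGR))
E
```

```text
M,F,yaw,ff mean [ 2.0200e-02  1.0000e-02 -1.8000e-03 -1.5960e-01  3.3770e-01 -1.9960e-01
  2.8468e+00  0.0000e+00] Mz sd 0.024 t 16.65
t 16.65 p [0.5442 0.0443 0.2442] yaw 2.8468 F [ 0.19 -0.31  1.01] Ftool_x,y(world dir cos) [-0.27  0.24] M [-0.003 -0.028 -0.036] w 0.06 ff 0.0
```

View pics/m9.png

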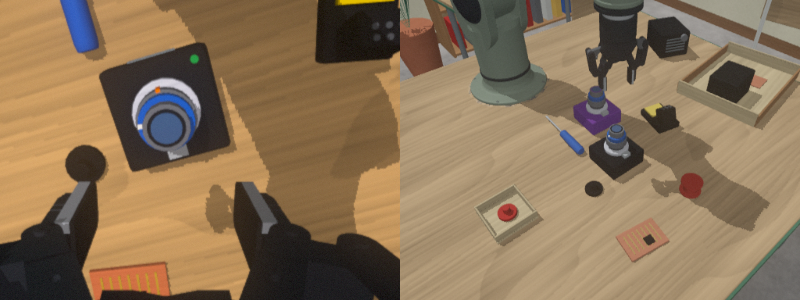

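The cap lies in the dish, the gripper is clear, and nothing else moved. The mark is at about (229,187) and the dot at (247,150) in the wrist picture. I'll check the angle before handing in.

```bash
python3 - <<'E'
from h import *
g=load('w9.png');C=np.array([.5447,.0446]);a=[]
for uv,z in(((229,187),.102),((247,150),.090)):
    d=at_z(g,*uv,z)[:2]-C;a.append(np.arctan2(d[1],d[0]));print(np.hypot(*d),a[-1])
ang=(a[0]-a[1])%(2*np.pi);print(ang)
if abs(ang-1.4)<.15: print(ticket.job_done())
E
```

```text
0.023272747766874363 -1.7279618082298827
0.028038546969910427 3.1228327231345565
1.432390775815147
the job is handed in; nothing more can be done
None
```

The job is handed in: the red cap is in the dish, the blue iris ring is fully open (about 1.4 rad in the last picture), snugged at about 0.25 N m for 0.6 s with 11 N per finger and released, and the gripper is clear.

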